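# Index the blue stone to the clamp and hold the click lever

## Robot

A 6-joint arm with a two-finger parallel gripper is mounted at the origin on the work surface. World frame = base frame: x ahead of the robot, y to its left, z up, the work surface at z = 0. Lengths are in m, angles in rad, forces in N, time in s.
With the tool pointing down it reaches from about 0.4 to 0.925 m from the base axis. Payload 12.5 kg.
Tool frame: the origin (TCP) lies on the centre line of the jaws, within the pads' length; the fingertips stand ctrl.tcp_to_tips ahead of it and the grasp point (between the pads) is the TCP (ctrl.tcp_to_tips is the distance from the TCP to the fingertips, in m); z points along the fingers, y is the line along which they close (so a half turn about z gives the same grasp; the last joint's range is limited). The gripper opens to 95 mm and grips with 3 to 60 N. Pads are 20 mm wide; open, the fingers measure 119 mm over their backs; the gripper's body (75 mm by 180 mm) begins 59 mm behind the grasp point.
Start: joints at [-1.324, 0.491, 1.559, -0, 1.092, -0.106], TCP at [0.216, -0.587, 0.234] pointing down, gripper open.
Joint ranges: [-3.1, 3.1], [-0.84, 2.19], [0.05, 2.79], [-1.13, 4.28], [0.06, 2.93], [-2.69, 2.69]. Speed limits (rad/s): [2.22, 2.22, 2.79, 3.14, 3.14, 3.14].

## Interface

Orientations are given as a unit quaternion [x, y, z, w].
In Python, from station import ctrl gives the robot as it stands. The module is installed in compiled form; this text tells all that it offers.
- The arm moves only by the tool apply_moves, never from a script. Its argument "targets" is a list of rows, each a list of 3 entries, a list of its own where there are three numbers: the shift along the world's x, y, z scaled (see below), then the turn, a rotation vector about the world's x, y, z scaled (see below), then the closure, from 0 (fully open) to 1 (shut). In form: [[[x, y, z], [wx, wy, wz], hand], ...]. A call has 1 to 8 rows; each row is the pose to reach, as a shift and turn from the pose commanded when the call began; what a row does not reach only later rows make up. The controller multiplies each number of a shift by 250 mm and each number of a turn by 60 degrees. A row lasts 1/10 s, in which the tool goes at most 50 mm and 8.59 degrees, less where a joint would pass 70% of its speed; a pose out of reach is approached as far as the arm can. A call with a number of a shift or a turn outside -1 to 1 is refused whole. A call with a gripper value outside its range is refused whole. The fingers move at their own pace and stop on an object; "force" is the grip in N (left out, the last holds). Time passes only in rows, so rows that repeat a pose let the fingers close. It gives the time, the measured TCP pose, the force, the opening and the grip force at its end, in the units of the state.
- ctrl.observe(): the state, without advancing time (a new reading comes with each control period).
- ctrl.get_image(name): name is "scene" or "top"; returns a dict with "img" (420x560x3 uint8, blue, green, red), "depth" (420x560 float32, m along the optical axis (not along the pixel's ray), 0 where there is no reading), "mtx" (3x3 intrinsics, pixels), "R" (3x3) and "t" (3): a world point X has camera coordinates R X + t. Camera axes: x right, y down, z forward; pixel columns grow to the right and rows downward; lengths in m; the calibration is good to about 2 mm. A picture is of the moment at which its call begins.
- ctrl.sign_off(): hands the job in; it is judged then, once.
The state is a dict: "clock": time; "q": joint angles; "joint_vel": joint speeds; "effort": joint torques, N m; "position": TCP position; "ee_rot": TCP orientation; "contact_force": force on the tool from outside, world axes, zero at the start; "wrist_torque": the same for the moment, N m; "finger_gap": finger opening in m; "grip_force": force on a finger pad.
Only numpy, scipy, OpenCV 4.12 (cv2) and the standard library are available. Lean on these libraries where they do the work, as an engineer would, in place of code of your own. Each camera call takes 0.05 s, during which the arm holds its last target. There are 200 camera calls.

## Task

On the stone-setting fixture, lift the sprung index pin by its black knob, turn the dial to bring the ring holder with the blue stone in front of the clamp jaw, and let the pin drop home in its hole. Then push the red-knobbed lever anticlockwise (seen from above) from its rest by exactly four clicks, never past the fourth, and finish holding it there against its return spring. Leave both holders on their posts and everything else on the bench where it is.

Things in the scene. Friction and masses are not known exactly. Their poses are not given: they have to be found in the camera images.
- fixture: stone-setting fixture bolted to the bench: grey base plate 240 x 320 x 12 mm, on it a round indexing dial (its left half, +y) and a click lever that drives a blue clamp jaw (its right half, -y). Origin at the centre of the base's underside; x points to its back (away from the robot), y to its left, z up
- dial_axis (a point): point on the dial's vertical turning axis, at the height of the dial's top face (40 mm above the bench). The dial is an aluminium disc of 68 mm radius; it carries the index pin 55 mm from the axis and two ring holders 42 mm from it, each 120 degrees round from the pin
- dial (a joint): turn of the dial, rad, positive anticlockwise seen from above; starts near 0. Its three stops are at -1.047, 0 and +1.047 (60 degrees apart), ends at -1.3 and +1.3. It turns freely when the index pin is lifted and is locked when the pin is home
- index_pin (a joint): lift of the sprung index pin, m: 0 = home in a stop's hole, range to 0.018. It clears the hole when lifted 0.012 or more, so lift it 13 to 17 mm; the spring pulls it down with 3 to 5 N. Let go within about 3 degrees of a stop, its round tip finds the hole and centres the dial; elsewhere it rides up on the plate
- pin_knob (a point): centre of the index pin's black knob with a yellow dot on top: an upright cylinder, 22 mm across and 34 mm high, its underside 10 mm above the dial. The point rises and turns with the pin; at home it stands 67 mm above the bench. Grip it from above and lift
- clamp_place (a point): point on the fixture, at the dial's top face, 42 mm from the dial axis towards the jaw: a holder at the jaw has its origin here
- blue_holder: round white ring holder with a gold ring and a blue stone on top, 32 mm across, 29 mm high, loose over a post on the dial (the dial carries it round). Origin at the centre of its underside. At the start it stands 60 degrees to one side of the jaw, left or right at random, and the red one as far to the other side
- red_holder: the same with a red stone
- pad: sprung black rubber pad on the front of the blue clamp jaw, facing the dial; the jaw moves towards the dial as the lever is pushed (8.5 mm at four clicks), and the pad meets a holder standing at the clamp place between the second and third click
- lever_pivot (a point): point on the lever's vertical turning axis, 50 mm above the bench
- lever (a joint): turn of the click lever, rad, positive anticlockwise seen from above; 0 = rest stop, where it starts. Clicks every 0.2094 rad (12 degrees): the fourth is at 0.838; range to 1.17. A return spring pushes it back with 4.5 to 6 N at the knob, so it swings back to rest when let go: the clicks are felt but do not hold it. Between clicks the push needed falls from about 7 or 8 N to 2 or 3 N and rises sharply by about 5 N as each next click is reached
- lever_arm: the click lever: steel arm 14 mm wide and 9 mm thick, level, 50 mm above the bench, with an upright red knob on its free end. Origin on the turning axis, axes as the fixture's when at rest; at rest the knob lies 100 mm out at 200 degrees from +x (towards the robot), and four clicks take it to 248 degrees
- lever_grip (a point): middle of the red knob, on its axis, 80 mm above the bench and 100 mm from the lever pivot. The knob is an upright cylinder 20 mm across and 50 mm high, from 54 to 104 mm above the bench
- gold_ring: thin gold-coloured finger ring, 23 mm across, 5 mm high, lying loose on the back of the fixture's base; origin at the centre of its underside
- stone_dish: small white dish, 36 mm across, 12 mm high, standing loose on the back corner of the fixture's base; origin at the centre of its underside
- hammer: small jeweller's hammer lying on the bench to the left, 220 mm long; origin under its middle
- ring_mandrel: upright tapered steel ring mandrel, 170 mm high, foot 36 mm across, on the bench to the left; origin under its foot
- clear_box: open clear plastic box 100 x 70 x 30 mm on the bench to the right; origin under its centre
- loupe: black eye loupe, 32 mm across, 24 mm high, on the bench to the right; origin under its centre
- jar: small amber jar, 48 mm across, 50 mm high, far left on the bench; origin under its centre
Mind the look-alikes: they are no part of the job. Leave any pink look-alike of the blue_holder alone.

How it is judged:
By the outcome, as a careful person would: the job done as asked, in the order asked, and still so for the second after the job is handed in, while the arm keeps its last pose, push and grip.
It also fails if it takes over 51 s, if anything falls off the work surface, if the arm or the gripper's body presses on something with over 40 N, if the wrist force passes 120 N, or if a joint passes its speed limit or range.

## Working session

There is one attempt and no reset: what is moved stays moved. The work goes in short steps, Python scripts to look and compute and a tool call to move; the robot and the scene stay as the last step left them, time stands still between calls to the robot, and variables do not carry over. Pictures are saved under pics/ and viewed, at most 10 in all, crops included, and the job is handed in when it is done.

Besides the shell and the picture viewer there is one more tool, called after "Request:" by a JSON object that holds its "op" and its "data". apply_moves: Moves the arm, as the interface text tells. Its arguments: {"type":"object","properties":{"targets":{"type":"array"},"force":{"type":"number"}},"required":["targets"]}

```bash
mkdir -p pics; python3 - <<'E'
from station import ctrl
import cv2,pickle
d={}
for n in("scene","top"):
    d[n]=ctrl.get_image(n); cv2.imwrite(f"pics/{n}0.png",d[n]["img"])
    print(n,d[n]["mtx"].tolist(),d[n]["R"].tolist(),d[n]["t"].tolist())
pickle.dump(d,open("d0.pkl","wb"))
o=ctrl.observe();print(o,ctrl.tcp_to_tips)
E
```

```text
scene [[483.11333119554615, 0.0, 274.9631301716893], [0.0, 483.11333119554615, 211.35245852019656], [0.0, 0.0, 1.0]] [[0.2681471909444766, 0.9633776473199422, 0.0007698265256318288], [0.7999408730870646, -0.2222106584647979, -0.557419969887468], [-0.5368348755001774, 0.15008641480471877, -0.8302303201749349]] [-0.11606529849941442, -0.409871087078413, 1.548055551771369]
top [[391.88015433170347, 0.0, 284.8561095826786], [0.0, 391.88015433170347, 206.09005996021256], [0.0, 0.0, 1.0]] [[0.009617951508011134, -0.9998101680625204, 0.016944699689977586], [-0.9892034223050851, -0.011991287642489981, -0.1460575171656095], [0.14623297955214076, -0.015356980805778407, -0.9891309715259318]] [-0.04279351599681715, 0.591106475182125, 0.9658559141893748]
{'clock': 0.1, 'q': array([-1.32360321e+00,  4.91509010e-01,  1.55939190e+00, -1.18352609e-05,
        1.09169749e+00, -1.05605402e-01]), 'joint_vel': array([ 1.50381900e-04, -2.82145753e-03, -1.31943099e-03,  5.79566560e-05,
       -2.77211668e-04,  1.83914461e-03]), 'effort': array([ 2.57364896e-03, -6.13621330e+01, -2.58606255e+01,  6.93639927e-02,
        4.70075500e-02, -4.77661013e-05]), 'position': array([ 0.21592052, -0.58630814,  0.23311296]), 'ee_rot': array([ 9.84481349e-01,  1.75488522e-01, -4.08074875e-05, -5.01242746e-04]), 'contact_force': array([ 0.35237861, -0.20307762, -0.47727314]), 'wrist_torque': array([ 0.00101894,  0.03653422, -0.02339123]), 'grip_force': 0.0, 'finger_gap': 0.09489502592803334} 0.019
```

View pics/top0.png

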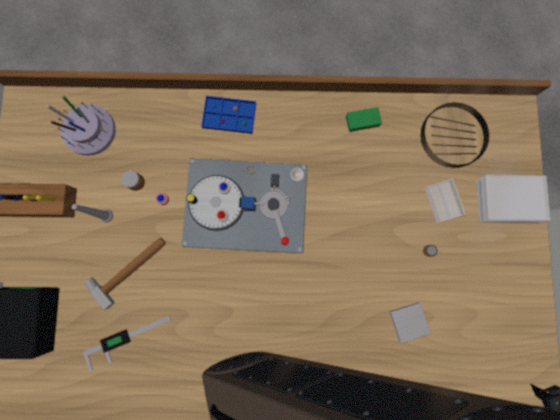

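View pics/scene0.png

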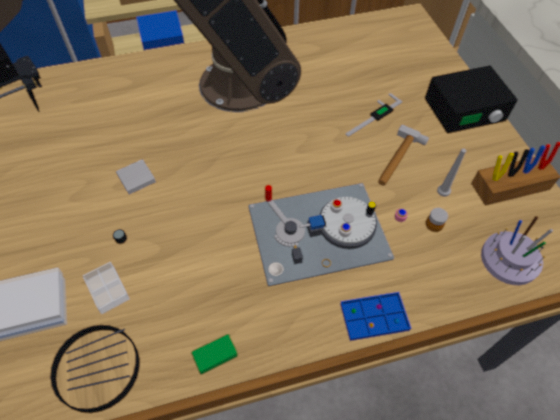

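The top view shows the dial at about (216,202), the knob with its yellow dot at (192,199), and the blue stone at (224,187), on the back side. The red stone is at (221,215), the jaw at (247,203), the lever pivot at (273,204) and the red lever knob at (285,240). The blue stone must come clockwise, so the dial goes to -1.047. The scene view shows the same layout, plus a pink look-alike lying off the fixture.

```bash
cat > h.py <<'E'
import numpy as np,cv2
def ray(c,u,v,z):
    d=c["R"].T@np.linalg.solve(c["mtx"],[u,v,1]); o=-c["R"].T@c["t"]
    return o+d*(z-o[2])/d[2]
def blobs(c,lo,hi,box,amin=4):
    x0,y0,x1,y1=box; h=cv2.cvtColor(c["img"],cv2.COLOR_BGR2HSV)[y0:y1,x0:x1]
    m=cv2.inRange(h,np.array(lo),np.array(hi))
    n,l,s,ce=cv2.connectedComponentsWithStats(m)
    return [(ce[i]+[x0,y0],s[i,4]) for i in range(1,n) if s[i,4]>=amin]
E
python3 - <<'E'
import pickle; from h import *
d=pickle.load(open("d0.pkl","rb"));t=d["top"];s=d["scene"]
TB=(175,150,315,260);SB=(245,180,395,285)
for nm,lo,hi,z in(("yellow",(22,120,100),(35,255,255),.084),("red",(0,150,80),(6,255,255),.104),("blue",(110,120,60),(130,255,255),.066)):
    for c,b in((t,TB),(s,SB)):
        for p,a in blobs(c,lo,hi,b): print(nm,p.round(1),a,ray(c,*p,z).round(4))
# disc: bright dial by circle
for c,b in((t,TB),(s,SB)):
    x0,y0,x1,y1=b; g=cv2.cvtColor(c["img"],cv2.COLOR_BGR2GRAY)[y0:y1,x0:x1]
    print(g.max())
for u,v in((193,162),(307,164),(185,244),(300,250)): print(ray(t,u,v,.012).round(4))
# depth crop picture
a=cv2.resize(t["img"][150:260,175:315],None,fx=5,fy=5,interpolation=cv2.INTER_CUBIC);cv2.imwrite("pics/c1.png",cv2.convertScaleAbs(a,alpha=1.6))
a=cv2.resize(s["img"][175:285,245:395],None,fx=5,fy=5,interpolation=cv2.INTER_CUBIC);cv2.imwrite("pics/c2.png",cv2.convertScaleAbs(a,alpha=1.2))
E
```

```text
yellow [190.  197.7] 42 [0.6038 0.1988 0.084 ]
yellow [371.6 204. ] 44 [0.6034 0.1984 0.084 ]
red [221.1 214.3] 23 [0.5607 0.1179 0.104 ]
red [284.7 240.3] 37 [ 0.4999 -0.0358  0.104 ]
red [268.2 192.4] 88 [ 0.5159 -0.0403  0.104 ]
red [337.  202.1] 27 [0.588  0.1116 0.104 ]
blue [223. 186.] 37 [0.6378 0.1211 0.066 ]
blue [345.8 226.4] 32 [0.6374 0.1211 0.066 ]
176
189
[0.7132 0.2116 0.012 ]
[ 0.712  -0.0956  0.012 ]
[0.4931 0.2228 0.012 ]
[ 0.4806 -0.0776  0.012 ]
```

View pics/c1.png

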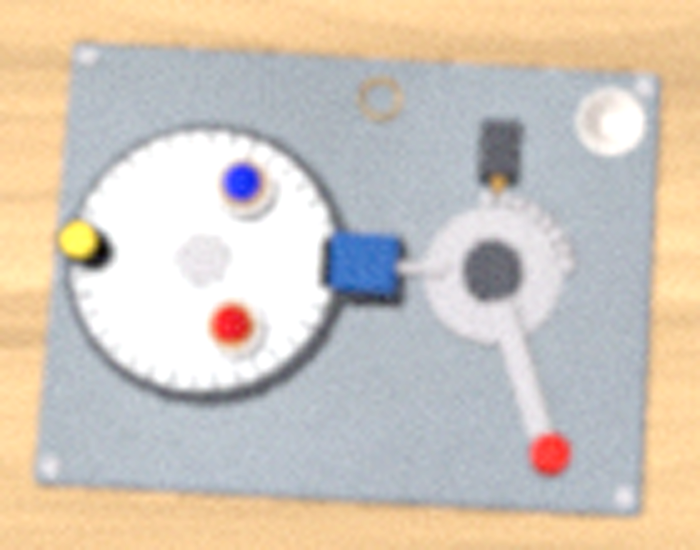

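View pics/c2.png

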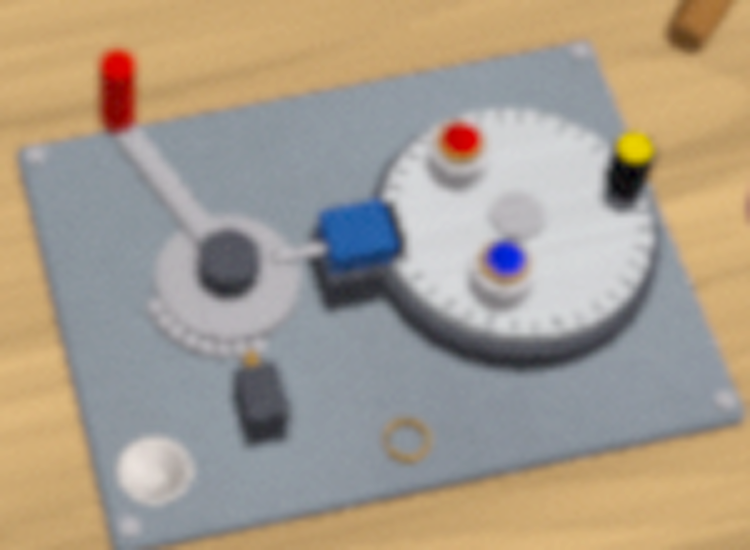

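```bash
python3 - <<'E'
import pickle; from h import *
d=pickle.load(open("d0.pkl","rb"));t=d["top"];s=d["scene"]
K=np.array([.6036,.1986]);B=np.array([.6376,.1211])
r1=ray(t,221.1,214.3,.066);r2=ray(s,337,202.1,.066);R=(r1+r2)[:2]/2;print("red",r1,r2)
M=(B+R)/2;u=(K-M)/np.linalg.norm(K-M);print("len",np.linalg.norm(K-M),np.linalg.norm(B-R))
A=K-.055*u;print("axis",A,"yaw",np.degrees(np.arctan2(u[1],u[0]))-90, (B-A),(R-A))
print("hub",ray(t,215.6,202,.042))
P=[ray(t,175+a/5,150+b/5,.012)[:2] for a,b in((78,42),(660,75),(38,486),(640,515))]
for i,j in((2,0),(3,1),(1,0),(3,2)):
    e=P[i]-P[j] if i<2 else P[j]-P[i]
    print(i,j,np.linalg.norm(P[i]-P[j]),np.degrees(np.arctan2(*(P[i]-P[j])[::-1])))
print("centre",np.mean(P,0))
# red lever knob top: centre of top face, both views
k1=ray(t,175+551/5,150+453/5,.104);k2=ray(s,245+118/5,175+62/5,.104);print("knob",k1,k2)
for z in(.055,.06,.065): print("pivot",ray(t,175+492/5,150+268/5,z),ray(s,245+229/5,175+250/5,z))
E
```

```text
red [0.56553219 0.12345056 0.066     ] [0.56403117 0.1246047  0.066     ]
len 0.0760743420072935 0.07287714806943359
axis [0.60185823 0.14362759] yaw -1.8147745090087568 [ 0.03574177 -0.02252759] [-0.03707655 -0.01959996]
hub [0.60028844 0.14219797 0.042     ]
2 0 0.2386110898523132 177.56514775088894
3 1 0.2365797741239633 177.5417500214037
1 0 0.31443120909221794 -92.53030219951944
3 2 0.3143377762541385 -92.16006869925005
centre [0.59746635 0.06649619]
knob [ 0.49927501 -0.03705817  0.104     ] [ 0.50142965 -0.03540523  0.104     ]
pivot [ 0.59593646 -0.00693531  0.055     ] [ 0.59144377 -0.00389112  0.055     ]
pivot [ 0.59516657 -0.00700585  0.06      ] [ 0.59443121 -0.00492776  0.06      ]
pivot [ 0.59439669 -0.00707638  0.065     ] [ 0.59741866 -0.0059644   0.065     ]
```

Request:
{"op": "apply_moves", "data": {"targets": [[[0.49,1,0],[0,0,0.3],0.55],[[0.49,1,0],[0,0,0.3],0.55],[[0.49,1,0],[0,0,0.3],0.55],[[0.49,1,0],[0,0,0.3],0.55],[[0.49,1,0],[0,0,0.3],0.55],[[0.49,1,0],[0,0,0.3],0.55]]}}

```text
clock: 0.7
position: [0.3391, -0.3335, 0.2336]
ee_rot: [0.945, 0.328, 0.0, -0.0]
contact_force: [0.8, 0.2, 0.5]
finger_gap: 0.0524
grip_force: 0.0
```

Request:
{"op": "apply_moves", "data": {"targets": [[[0.49,1,0],[0,0,0.3],0.55],[[0.49,1,0],[0,0,0.3],0.55],[[0.49,1,0],[0,0,0.3],0.55],[[0.49,1,0],[0,0,0.3],0.55],[[0.49,1,0],[0,0,0.3],0.55],[[0.49,1,0],[0,0,0.3],0.55]]}}

```text
clock: 1.3
position: [0.4617, -0.0836, 0.2336]
ee_rot: [0.882, 0.472, 0.0, -0.0]
contact_force: [-0.4, -0.9, -0.6]
finger_gap: 0.0426
grip_force: 0.0
```

Request:
{"op": "apply_moves", "data": {"targets": [[[0.49,1,0],[0,0,0.3],0.55],[[0.49,1,0],[0,0,0.3],0.55],[[0.49,1,0],[0,0,0.3],0.55],[[0.49,1,0],[0,0,0.3],0.55],[[0.49,1,0],[0,0,0.3],0.55],[[0.49,1,0],[0,0,0.3],0.55]]}}

```text
clock: 1.9
position: [0.5842, 0.1667, 0.2332]
ee_rot: [0.797, 0.604, 0.0, -0.0]
contact_force: [-0.3, -0.7, 0.7]
finger_gap: 0.0425
grip_force: 0.0
```

Request:
{"op": "apply_moves", "data": {"targets": [[[0.078,0.128,-0.2],[0,0,0.23],0.55],[[0.078,0.128,-0.4],[0,0,0.23],0.55],[[0.078,0.128,-0.5],[0,0,0.23],0.55],[[0.078,0.128,-0.6],[0,0,0.23],0.55],[[0.078,0.128,-0.65],[0,0,0.23],0.55],[[0.078,0.128,-0.65],[0,0,0.23],0.55]]}}

```text
clock: 2.5
position: [0.6024, 0.1953, 0.0697]
ee_rot: [0.719, 0.695, -0.001, -0.001]
contact_force: [-0.2, 0.2, 0.0]
finger_gap: 0.0431
grip_force: 0.0
```

Request:
{"op": "apply_moves", "data": {"targets": [[[0,0,0],[0,0,0],0.75],[[0,0,0],[0,0,0],0.8],[[0,0,0],[0,0,0],0.9],[[0,0,0],[0,0,0],0.9]], "force": 20}}

```text
clock: 2.9
position: [0.6036, 0.1956, 0.0724]
ee_rot: [0.719, 0.695, 0.001, 0.001]
contact_force: [0.3, 0.2, 5.2]
finger_gap: 0.0216
grip_force: 20.0
```

Request:
{"op": "apply_moves", "data": {"targets": [[[0,0,0.02],[0,0,0],0.9],[[0,0,0.04],[0,0,0],0.9],[[0,0,0.06],[0,0,0],0.9],[[0,0,0.06],[0,0,0],0.9]]}}

```text
clock: 3.3
position: [0.6031, 0.1955, 0.0868]
ee_rot: [0.719, 0.695, 0.0, 0.0]
contact_force: [3.2, 1.6, -6.1]
finger_gap: 0.0214
grip_force: 20.0
```

```bash
python3 - <<'E'
from station import ctrl
import cv2; from h import *
for i in range(3):
  s=ctrl.get_image("scene"); o=ctrl.observe();print(o["position"],o["contact_force"],o["wrist_torque"],o["finger_gap"])
cv2.imwrite("pics/lift.png",cv2.resize(s["img"][150:285,245:425],None,fx=4,fy=4,interpolation=cv2.INTER_CUBIC))
E
```

```text
[0.60301409 0.19552055 0.08641836] [ 3.64084521  1.28777471 -4.63841164] [ 0.20224813 -0.62255609  0.16361695] 0.021879512758507618
[0.60298997 0.19552735 0.08618476] [ 4.09344814  1.0567204  -6.49567012] [ 0.1780366  -0.71972019  0.16255417] 0.021854121102774345
[0.60300871 0.19552685 0.08607373] [ 3.61628484  1.1695638  -5.74063376] [ 0.20973578 -0.74028721  0.12595023] 0.02147334158658392
```

View pics/lift.png

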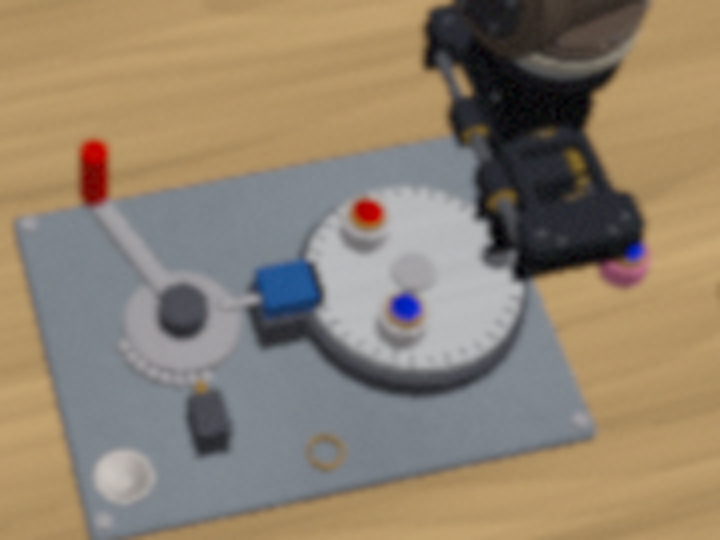

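The pin is up: the force shows a 5–6 N spring pull with a 14 mm lift. Both holders are in place. Next I turn the dial -60°.

Request:
{"op": "apply_moves", "data": {"targets": [[[0.0271,-0.0027,0],[0,0,-0.125],0.9],[[0.0536,-0.009,0],[0,0,-0.25],0.9],[[0.079,-0.0186,0],[0,0,-0.375],0.9],[[0.103,-0.0315,0],[0,0,-0.5],0.9],[[0.125,-0.0474,0],[0,0,-0.625],0.9],[[0.145,-0.066,0],[0,0,-0.75],0.9],[[0.162,-0.087,0],[0,0,-0.875],0.9],[[0.1764,-0.1104,0],[0,0,-1],0.9]]}}

```text
clock: 4.25
position: [0.6478, 0.1681, 0.086]
ee_rot: [0.971, 0.239, 0.001, -0.0]
contact_force: [6.2, 1.9, -5.5]
finger_gap: 0.0213
grip_force: 20.0
```

Request:
{"op": "apply_moves", "data": {"targets": [[[0,0,0],[0,0,0],0.9],[[0,0,0],[0,0,0],0.9],[[0,0,0],[0,0,0],0.9]]}}

```text
clock: 4.55
position: [0.6477, 0.1681, 0.0861]
ee_rot: [0.97, 0.242, 0.001, -0.0]
contact_force: [6.9, 3.1, -5.9]
finger_gap: 0.0217
grip_force: 20.0
```

```bash
python3 - <<'E'
from station import ctrl
import cv2; from h import *
s=ctrl.get_image("scene"); t=ctrl.get_image("top");o=ctrl.observe();print(o["position"],o["ee_rot"],o["contact_force"],o["wrist_torque"])
A=np.array([.6012,.1436])
for nm,lo,hi in(("red",(0,150,80),(6,255,255)),("blue",(110,120,60),(130,255,255))):
  for c,b in((t,(175,150,255,260)),(s,(300,180,395,285))):
    for p,a in blobs(c,lo,hi,b): 
      q=ray(c,*p,.066);r=q[:2]-A;print(nm,p.round(1),a,q.round(4),np.hypot(*r),np.degrees(np.arctan2(r[1],r[0]))+2.3)
cv2.imwrite("pics/turn.png",cv2.resize(s["img"][150:285,245:425],None,fx=4,fy=4,interpolation=cv2.INTER_CUBIC))
E
```

```text
[0.64773082 0.16810803 0.08609496] [ 9.70304391e-01  2.41885718e-01  8.29136405e-04 -2.11920767e-05] [ 6.68139754  2.55819564 -5.07064289] [ 0.40293011 -1.11766918 -0.00760097]
red [205.8 213.4] 12 [0.5673 0.1618 0.066 ] 0.038491728625130936 153.99905954289193
red [351.4 198.2] 9 [0.5625 0.1636 0.066 ] 0.04356956698627711 154.90195297193662
blue [230.2 200.4] 35 [0.601  0.1017 0.066 ] 0.041904054720686555 -87.9822597323917
blue [333.6 216. ] 35 [0.601  0.1026 0.066 ] 0.04104654381517965 -87.93723948860641
```

View pics/turn.png

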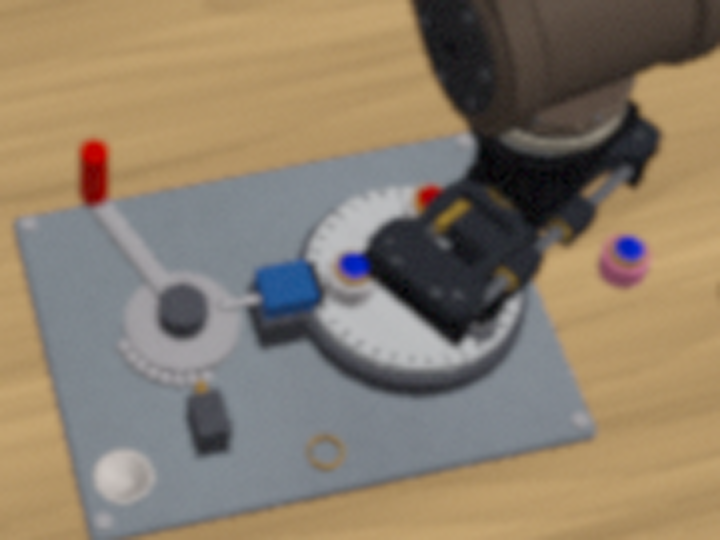

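Blue is now at the jaw at about -88°, within the pin's capture range. I nudge the dial about 1°, lower the pin and check the force.

Request:
{"op": "apply_moves", "data": {"targets": [[[0.002,-0.004,0],[0,0,-0.017],0.9],[[0.002,-0.004,-0.02],[0,0,-0.017],0.9],[[0.002,-0.004,-0.04],[0,0,-0.017],0.9],[[0.002,-0.004,-0.056],[0,0,-0.017],0.9],[[0.002,-0.004,-0.056],[0,0,-0.017],0.9]]}}

```text
clock: 5.15
position: [0.6483, 0.1672, 0.0725]
ee_rot: [0.972, 0.233, 0.001, -0.0]
contact_force: [5.2, 2.3, -1.1]
finger_gap: 0.0213
grip_force: 20.0
```

Request:
{"op": "apply_moves", "data": {"targets": [[[0,0,0],[0,0,0],0.8],[[0,0,0],[0,0,0],0.6],[[0,0,0],[0,0,0],0.55],[[0,0,0],[0,0,0],0.55],[[0,0,0.1],[0,0,0],0.55],[[0,0,0.25],[0,0,0],0.55],[[0,0,0.4],[0,0,0],0.55],[[0,0,0.5],[0,0,0],0.55]]}}

```text
clock: 5.95
position: [0.6477, 0.1669, 0.1999]
ee_rot: [0.972, 0.233, 0.001, 0.0]
contact_force: [-0.2, 0.1, -0.5]
finger_gap: 0.0427
grip_force: 0.0
```

Request:
{"op": "apply_moves", "data": {"targets": [[[-0.2,-0.2,0],[0,0,0],0.55],[[-0.4,-0.4,0],[0,0,0],0.55],[[-0.6,-0.6,0],[0,0,0],0.7],[[-0.7,-0.8,0],[0,0,0],0.7],[[-0.7,-0.9,0],[0,0,0],0.7],[[-0.7,-0.9,0],[0,0,0],0.7]]}}

```text
clock: 6.55
position: [0.4707, -0.0597, 0.1974]
ee_rot: [0.972, 0.233, -0.0, 0.0]
contact_force: [0.7, -0.7, -0.0]
finger_gap: 0.0288
grip_force: 0.0
```

```bash
python3 - <<'E'
from station import ctrl
import cv2; from h import *
s=ctrl.get_image("scene"); t=ctrl.get_image("top");o=ctrl.observe();print(o["position"],o["ee_rot"],o["contact_force"],o["q"].round(2))
A=np.array([.6012,.1436])
for nm,lo,hi,z in(("red",(0,150,80),(6,255,255),.066),("blue",(110,120,60),(130,255,255),.066),("yellow",(22,120,100),(35,255,255),.084)):
  for c,b in((t,(175,150,255,260)),(s,(300,180,395,285))):
    for p,a in blobs(c,lo,hi,b): 
      q=ray(c,*p,z);r=q[:2]-A;print(nm,p.round(1),a,q.round(4),np.hypot(*r),np.degrees(np.arctan2(r[1],r[0]))+2.3)
cv2.imwrite("pics/home.png",np.vstack([cv2.resize(s["img"][150:285,245:425],None,fx=2,fy=2,interpolation=cv2.INTER_CUBIC),cv2.resize(t["img"][130:265,170:350],None,fx=2,fy=2,interpolation=cv2.INTER_CUBIC)]))
E
```

```text
[ 0.47068881 -0.06092338  0.19740747] [ 9.72815504e-01  2.31581161e-01 -3.93314239e-04  8.03472492e-05] [ 0.69134777  0.68302292 -0.02447008] [-0.27  0.33  1.96 -0.    0.86  0.84]
red [203.6 213.2] 20 [0.5678 0.1672 0.066 ] 0.040922573117939794 147.02200170556318
red [353.1 199. ] 28 [0.5658 0.1669 0.066 ] 0.042373473108029844 148.99152489404915
blue [230.  200.8] 35 [0.6    0.1022 0.066 ] 0.041378278668723824 -89.40828082020087
blue [245.5 207.8] 4 [0.5828 0.0628 0.066 ] 0.08281358868376298 -100.51328823390344
blue [333.  215.6] 34 [0.5997 0.1015 0.066 ] 0.042173843506065685 -89.69161520845788
yellow [203.2 179.1] 40 [0.6511 0.1682 0.084 ] 0.0556124662863601 28.51650168224982
yellow [367.1 222.6] 39 [0.651  0.1676 0.084 ] 0.05524786793442457 28.072825496184063
```

View pics/home.png

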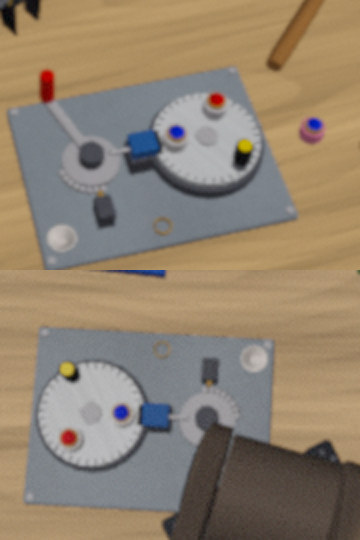

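The pin is home: the dot reads 84 mm high in both views, at (367,223) in the scene image. Blue is at the jaw and red is on its post. The lever is next.

Request:
{"op": "apply_moves", "data": {"targets": [[[0.119,0.099,0],[0,0,-0.15],0.5],[[0.119,0.099,-0.1],[0,0,-0.153],0.5],[[0.119,0.099,-0.2],[0,0,-0.153],0.5],[[0.119,0.099,-0.2],[0,0,-0.153],0.5]]}}

```text
clock: 7.05
position: [0.5012, -0.0326, 0.1449]
ee_rot: [0.988, 0.155, -0.002, -0.001]
contact_force: [-0.5, 0.1, 0.6]
finger_gap: 0.0469
grip_force: 0.0
```

```bash
python3 - <<'E'
from station import ctrl
from h import *
s=ctrl.get_image("scene");o=ctrl.observe();print(o["position"],o["contact_force"],o["ee_rot"])
for p,a in blobs(s,(0,150,60),(6,255,255),(250,175,290,215)): print(p,a)
E
```

```text
[ 0.50187059 -0.032785    0.14643195] [ 0.04265402  0.89097168 -0.02068923] [ 9.87898875e-01  1.55092175e-01 -1.40874589e-03 -4.95958243e-04]
[268.12903226 192.24731183] 93
```

Request:
{"op": "apply_moves", "data": {"targets": [[[-0.004,-0.012,-0.1],[0,0,0],0.5],[[-0.004,-0.012,-0.2],[0,0,0],0.5],[[-0.004,-0.012,-0.264],[0,0,0],0.5],[[-0.004,-0.012,-0.264],[0,0,0],0.5],[[-0.004,-0.012,-0.264],[0,0,0],0.5]]}}

```text
clock: 7.6
position: [0.5019, -0.0364, 0.0823]
ee_rot: [0.988, 0.155, 0.0, 0.0]
contact_force: [-1.2, -0.4, 0.5]
finger_gap: 0.0476
grip_force: 0.0
```

Request:
{"op": "apply_moves", "data": {"targets": [[[0,0,0],[0,0,0],0.7],[[0,0,0],[0,0,0],0.8],[[0,0,0],[0,0,0],0.9],[[0,0,0],[0,0,0],0.9],[[0,0,0],[0,0,0],0.9]], "force": 30}}

```text
clock: 8.1
position: [0.5014, -0.0362, 0.0814]
ee_rot: [0.988, 0.155, 0.0, -0.0]
contact_force: [-1.4, 1.3, 4.4]
finger_gap: 0.0197
grip_force: 30.0
```

```bash
python3 - <<'E'
import numpy as np
P=np.array([.595,-.006]);T=np.array([.5014,-.0362])
def R(a):a=np.radians(a);return np.array([[np.cos(a),-np.sin(a)],[np.sin(a),np.cos(a)]])
for a,b in((0,range(4,34,4)),(32,range(34,51))):
  for f in b: print(f,((R(f)-R(a))@(T-P)/.25).round(4),round((f-a)/60,3), (P+R(f)@(T-P)).round(4))
E
```

```text
4 [ 0.0093 -0.0258] 0.067 [ 0.5037 -0.0427]
8 [ 0.0205 -0.0509] 0.133 [ 0.5065 -0.0489]
12 [ 0.0333 -0.0752] 0.2 [ 0.5097 -0.055 ]
16 [ 0.0478 -0.0985] 0.267 [ 0.5134 -0.0608]
20 [ 0.0639 -0.1208] 0.333 [ 0.5174 -0.0664]
24 [ 0.0815 -0.1418] 0.4 [ 0.5218 -0.0717]
28 [ 0.1005 -0.1616] 0.467 [ 0.5265 -0.0766]
32 [ 0.1209 -0.18  ] 0.533 [ 0.5316 -0.0812]
34 [ 0.0107 -0.0087] 0.033 [ 0.5343 -0.0834]
35 [ 0.0161 -0.0129] 0.05 [ 0.5356 -0.0844]
36 [ 0.0216 -0.017 ] 0.067 [ 0.537  -0.0854]
37 [ 0.0272 -0.0209] 0.083 [ 0.5384 -0.0864]
38 [ 0.0328 -0.0248] 0.1 [ 0.5398 -0.0874]
39 [ 0.0386 -0.0287] 0.117 [ 0.5413 -0.0884]
40 [ 0.0443 -0.0324] 0.133 [ 0.5427 -0.0893]
41 [ 0.0502 -0.036 ] 0.15 [ 0.5442 -0.0902]
42 [ 0.0561 -0.0394] 0.167 [ 0.5456 -0.0911]
43 [ 0.0621 -0.0428] 0.183 [ 0.5471 -0.0919]
44 [ 0.0681 -0.0461] 0.2 [ 0.5486 -0.0927]
45 [ 0.0742 -0.0493] 0.217 [ 0.5502 -0.0935]
46 [ 0.0803 -0.0524] 0.233 [ 0.5517 -0.0943]
47 [ 0.0865 -0.0554] 0.25 [ 0.5533 -0.0951]
48 [ 0.0927 -0.0582] 0.267 [ 0.5548 -0.0958]
49 [ 0.099 -0.061] 0.283 [ 0.5564 -0.0965]
50 [ 0.1054 -0.0636] 0.3 [ 0.558  -0.0971]
```

Request:
{"op": "apply_moves", "data": {"targets": [[[0.0093,-0.0258,0],[0,0,0.067],0.9],[[0.0205,-0.0509,0],[0,0,0.133],0.9],[[0.0333,-0.0752,0],[0,0,0.2],0.9],[[0.0478,-0.0985,0],[0,0,0.267],0.9],[[0.0639,-0.1208,0],[0,0,0.333],0.9],[[0.0815,-0.1418,0],[0,0,0.4],0.9],[[0.1005,-0.1616,0],[0,0,0.467],0.9],[[0.1209,-0.18,0],[0,0,0.533],0.9]]}}

```text
clock: 8.9
position: [0.5306, -0.0808, 0.0813]
ee_rot: [0.907, 0.422, -0.001, -0.001]
contact_force: [-5.2, 4.7, 7.3]
finger_gap: 0.0196
grip_force: 30.0
```

Request:
{"op": "apply_moves", "data": {"targets": [[[0,0,0],[0,0,0],0.9],[[0,0,0],[0,0,0],0.9]]}}

```text
clock: 9.1
position: [0.5313, -0.0813, 0.0813]
ee_rot: [0.907, 0.421, -0.0, -0.0]
contact_force: [-2.2, 1.3, 4.9]
finger_gap: 0.0195
grip_force: 30.0
```

```bash
python3 - <<'E'
from station import ctrl
from h import *
for i in range(3):
  s=ctrl.get_image("scene");o=ctrl.observe();p=o["position"];r=p[:2]-[.595,-.006];r0=np.array([.5014,-.0362])-[.595,-.006];a=np.arctan2(r[1],r[0]);f=o["contact_force"]
  print(p,np.hypot(*r),np.degrees(a-np.arctan2(r0[1],r0[0])),"tang",-np.sin(a)*f[0]+np.cos(a)*f[1],"rad",f[0]*np.cos(a)+f[1]*np.sin(a),f[2],o["finger_gap"],o["wrist_torque"])
E
```

```text
[ 0.53124099 -0.08125985  0.08137468] 0.09863699625565656 31.84695638474608 tang -1.39131046024505 rad 1.9887780915508075 5.836134183017619 0.01971431018234591 [0.24494146 0.38493007 0.04866704]
[ 0.53121518 -0.08123652  0.08139834] 0.09863588291803604 31.82676180405824 tang -2.8690222752385397 rad 0.0009042880285601296 6.180036738867855 0.01919850536785261 [0.26976151 0.40727795 0.09483577]
[ 0.53117653 -0.08123136  0.08137673] 0.09865695067211612 31.807699466851602 tang -3.3371188834474346 rad 1.3557085679982628 5.926407911104017 0.019331226256858236 [0.31340477 0.39418036 0.0462628 ]
```

Request:
{"op": "apply_moves", "data": {"targets": [[[0.0107,-0.0087,0],[0,0,0.033],0.9],[[0.0107,-0.0087,0],[0,0,0.033],0.9],[[0.0107,-0.0087,0],[0,0,0.033],0.9]]}}

```text
clock: 9.55
position: [0.5343, -0.0837, 0.0814]
ee_rot: [0.9, 0.437, 0.0, 0.0]
contact_force: [-1.5, -2.1, 4.3]
finger_gap: 0.0195
grip_force: 30.0
```

Request:
{"op": "apply_moves", "data": {"targets": [[[0.0054,-0.0042,0],[0,0,0.017],0.9],[[0.0054,-0.0042,0],[0,0,0.017],0.9],[[0.0054,-0.0042,0],[0,0,0.017],0.9]]}}

```text
clock: 9.85
position: [0.5353, -0.0845, 0.0813]
ee_rot: [0.896, 0.445, -0.0, -0.0]
contact_force: [-3.5, -0.4, 6.5]
finger_gap: 0.0193
grip_force: 30.0
```

Request:
{"op": "apply_moves", "data": {"targets": [[[0.0055,-0.0041,0],[0,0,0.017],0.9],[[0.0055,-0.0041,0],[0,0,0.017],0.9],[[0.0055,-0.0041,0],[0,0,0.017],0.9]]}}

```text
clock: 10.15
position: [0.5364, -0.0854, 0.0813]
ee_rot: [0.892, 0.452, -0.0, -0.0]
contact_force: [-4.7, 1.2, 7.4]
finger_gap: 0.0197
grip_force: 30.0
```

Request:
{"op": "apply_moves", "data": {"targets": [[[0.0056,-0.0039,0],[0,0,0.017],0.9],[[0.0056,-0.0039,0],[0,0,0.017],0.9],[[0.0056,-0.0039,0],[0,0,0.017],0.9]]}}

```text
clock: 10.45
position: [0.5375, -0.0863, 0.0813]
ee_rot: [0.888, 0.46, -0.001, -0.001]
contact_force: [-6.0, 1.2, 8.1]
finger_gap: 0.0194
grip_force: 30.0
```

Request:
{"op": "apply_moves", "data": {"targets": [[[0.0056,-0.0039,0],[0,0,0.017],0.9],[[0.0056,-0.0039,0],[0,0,0.017],0.9],[[0.0056,-0.0039,0],[0,0,0.017],0.9]]}}

```text
clock: 10.75
position: [0.5383, -0.0869, 0.0813]
ee_rot: [0.884, 0.468, -0.001, -0.001]
contact_force: [-7.9, 3.3, 11.3]
finger_gap: 0.0192
grip_force: 30.0
```

Request:
{"op": "apply_moves", "data": {"targets": [[[0.0115,-0.0076,0],[0,0,0.033],0.9],[[0.0233,-0.0146,0],[0,0,0.067],0.9],[[0.0353,-0.0213,0],[0,0,0.1],0.9],[[0.0353,-0.0213,0],[0,0,0.1],0.9],[[0.0414,-0.0245,0],[0,0,0.117],0.9],[[0.0414,-0.0245,0],[0,0,0.117],0.9],[[0.0414,-0.0245,0],[0,0,0.117],0.9]]}}

```text
clock: 11.45
position: [0.5491, -0.0934, 0.0813]
ee_rot: [0.853, 0.522, -0.001, -0.001]
contact_force: [-7.4, 0.6, 8.4]
finger_gap: 0.0194
grip_force: 30.0
```

```bash
cat > m.py <<'E'
from station import ctrl
from h import *
P=np.array([.595,-.006]);r0=np.array([.5014,-.0362])-P;L=[]
for i in range(4):
  s=ctrl.get_image("scene");o=ctrl.observe();p=o["position"];r=p[:2]-P;a=np.arctan2(r[1],r[0]);f=o["contact_force"]
  L.append([*p,np.hypot(*r),np.degrees(a-np.arctan2(r0[1],r0[0]))%360,-np.sin(a)*f[0]+np.cos(a)*f[1],f[0]*np.cos(a)+f[1]*np.sin(a),f[2]])
print(np.mean(L,0).round(4))
for p,a in blobs(s,(0,150,60),(6,255,255),(240,150,320,240)): print(p,a,ray(s,*p,.08))
E
python3 m.py
```

```text
[ 0.5491 -0.0934  0.0813  0.0987 44.4382 -5.8067  2.3215  8.6933]
```

Request:
{"op": "apply_moves", "data": {"targets": [[[0.0061,-0.0031,0],[0,0,0.017],0.9],[[0.0061,-0.0031,0],[0,0,0.017],0.9],[[0.0061,-0.0031,0],[0,0,0.017],0.9]]}}

```text
clock: 11.95
position: [0.5509, -0.0943, 0.0813]
ee_rot: [0.848, 0.529, -0.001, -0.0]
contact_force: [-5.1, 0.4, 7.6]
finger_gap: 0.0196
grip_force: 30.0
```

```bash
python3 m.py
```

```text
[ 0.5509 -0.0943  0.0813  0.0987 45.5978 -4.6162  2.1567  7.3532]
```

Request:
{"op": "apply_moves", "data": {"targets": [[[0.0062,-0.003,0],[0,0,0.017],0.9],[[0.0062,-0.003,0],[0,0,0.017],0.9],[[0.0062,-0.003,0],[0,0,0.017],0.9]]}}

```text
clock: 12.45
position: [0.5523, -0.095, 0.0813]
ee_rot: [0.844, 0.537, -0.001, -0.001]
contact_force: [-6.9, -0.6, 7.8]
finger_gap: 0.0195
grip_force: 30.0
```

```bash
python3 m.py
```

```text
[ 0.5523 -0.095   0.0813  0.0987 46.5045 -5.0905  2.3959  7.8469]
```

Request:
{"op": "apply_moves", "data": {"targets": [[[0.0062,-0.0028,0],[0,0,0.017],0.9],[[0.0062,-0.0028,0],[0,0,0.017],0.9],[[0.0062,-0.0028,0],[0,0,0.017],0.9]]}}

```text
clock: 12.95
position: [0.5539, -0.0958, 0.0813]
ee_rot: [0.839, 0.544, -0.001, -0.001]
contact_force: [-5.2, -0.7, 7.5]
finger_gap: 0.0196
grip_force: 30.0
```

```bash
python3 m.py
```

```text
[ 0.5539 -0.0958  0.0813  0.0987 47.5236 -4.9245  2.4558  8.1031]
```

Request:
{"op": "apply_moves", "data": {"targets": [[[0.0063,-0.0028,0],[0,0,0.017],0.9],[[0.0063,-0.0028,0],[0,0,0.017],0.9],[[0.0063,-0.0028,0],[0,0,0.017],0.9]]}}

```text
clock: 13.45
position: [0.555, -0.0963, 0.0813]
ee_rot: [0.834, 0.552, -0.001, -0.001]
contact_force: [-8.4, 0.9, 10.2]
finger_gap: 0.0198
grip_force: 30.0
```

```bash
python3 m.py
```

```text
[ 0.555  -0.0963  0.0813  0.0988 48.2129 -7.7784  3.1539  9.6452]
```

Request:
{"op": "apply_moves", "data": {"targets": [[[0.0038,-0.0016,0],[0,0,0.01],0.9],[[0.0038,-0.0016,0],[0,0,0.01],0.9],[[0.0038,-0.0016,0],[0,0,0.01],0.9],[[0.0038,-0.0016,0],[0,0,0.01],0.9]]}}

```text
clock: 14.05
position: [0.5558, -0.0967, 0.0813]
ee_rot: [0.831, 0.556, -0.001, -0.001]
contact_force: [-9.6, 0.3, 10.2]
finger_gap: 0.0197
grip_force: 30.0
```

```bash
python3 m.py; python3 - <<'E'
from station import ctrl
import cv2;from h import *
s=ctrl.get_image("scene");t=ctrl.get_image("top")
cv2.imwrite("pics/fin.png",np.vstack([cv2.resize(s["img"][150:285,245:425],None,fx=2,fy=2,interpolation=cv2.INTER_CUBIC),cv2.resize(t["img"][130:265,170:350],None,fx=2,fy=2,interpolation=cv2.INTER_CUBIC)]))
E
```

```text
[ 0.5558 -0.0967  0.0813  0.0988 48.7301 -8.8478  3.2123 10.5301]
```

View pics/fin.png

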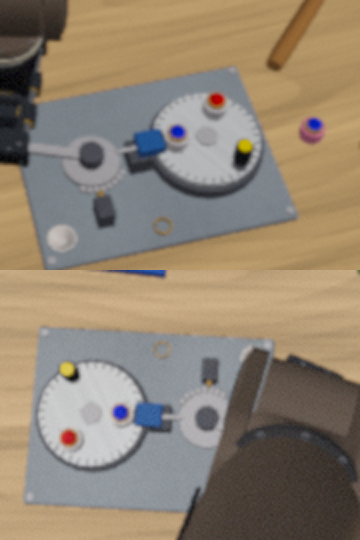

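The jaw has closed on the blue holder, both holders are on their posts and the pin is home. The lever sits on the fourth click's force rise at about 48°, so I'm handing in while holding.

```bash
python3 -c "
from station import ctrl
print(ctrl.sign_off())"
```

```text
the job is handed in; nothing more can be done
None
```

I handed the job in at about 14 s: the blue-stone holder is at the jaw, the index pin is home, and the gripper is holding the lever on the fourth click (about 48.7° measured, nominal 48°; about 9 N push); the hand-in returned no verdict.

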